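# Load the egg cooker

### The job

Load the egg cooker for boiling: first seat the steel egg tray (the one with three open holes and a lifting post) flat in the cooker base, then stand the three eggs from the wooden stand upright in its holes, one in each, and last put the clear lid on over them, fully down. The dark poaching pan with the closed cups is not needed; leave it where it is.

Things in the scene. Friction and masses are not known exactly. Their poses are not given: they have to be found in the camera images.
- egg_cooker: egg cooker base: round white housing 156 mm across, 58 mm high, fixed; black switch on its -x side. Origin: centre of the underside, z up. Open top: the lip narrows from 152 mm inner diameter at the top to 140 mm at a flat steel ledge (z = 40 mm), on which the egg tray lies, turned any way; inside the ledge (120 mm) an open heater pan.
- tray_post (a point): egg tray, loose on the worktop: steel disc 133 mm across, 4 mm thick, three open holes 27 mm across, black lifting post in the middle (14 mm across from 29 to 46 mm above the underside, thinner below). Point: on the post's axis, 38 mm above the underside, where it is gripped; z up. Hole centres are 34 mm from the axis at 90, 210 and 330 degrees from its x axis. 120 g.
- egg_a_center (a point): one of three alike brown hen's eggs, 41 mm thick (widest 23 mm above its lowest point), 54 mm tall, 56 g, standing blunt end down, loose, in a hole of the wooden stand. Point: its centre, half-way up (27 mm above the lowest point); z along it, upwards. In any hole of stand or tray it dips 5.5 mm below the hole's upper edge: its centre is 21.5 mm above that edge.
- egg_b_center (a point): another egg, like egg_a in all; this point is its centre, half-way up
- egg_c_center (a point): another egg, like egg_a in all; this point is its centre, half-way up
- egg_stand: wooden egg stand: round block 128 mm across, 24 mm high, fixed, with three egg holes 27 mm across, centres 38 mm from its axis at 90, 210 and 330 degrees from its x axis, an egg in each at the start. Origin: centre of the underside, z up.
- lid_knob (a point): clear plastic dome lid, loose, open below: mouth 131 mm across (125 inside), 90 mm high with its round black knob (27 mm across, 72 to 90 mm above the lower edge). Point: middle of the knob on the axis, 81 mm above the lower edge; z up. On the cooker the lower edge rests on the tray's rim inside the lip, 44 mm above the cooker's origin, the dome clearing the eggs by 8 mm. 130 g.
- pan_center (a point): poaching pan, not needed: dark flat disc, 133 mm across and 13 mm high, with three closed shallow cups in place of holes, no post, an ear on either side. Point: its centre, half-way up.

How it is judged:
On the way, in this order (a step that is already met when the one before it is completed fails the run):
1. the egg tray lies flat on the ledge of the cooker base (horizontal distance between tray_post and egg_cooker below 0.008 m and z of tray_post in the frame of egg_cooker between 0.074 and 0.082 m and angle between tray_post's own z axis and vertical below 0.06 rad), for 0.2 s.
2. all three eggs stand upright in the tray's holes, one in each, the tray still seated (all of step 1 and ((x of egg_a_center in the frame of tray_post between -0.008 and 0.008 m and y of egg_a_center in the frame of tray_post between 0.026 and 0.042 m) or (x of egg_a_center in the frame of tray_post between -0.03744 and -0.02144 m and y of egg_a_center in the frame of tray_post between -0.025 and -0.009 m) or (x of egg_a_center in the frame of tray_post between 0.02144 and 0.03744 m and y of egg_a_center in the frame of tray_post between -0.025 and -0.009 m)) and z of egg_a_center in the frame of tray_post between -0.0165 and -0.0085 m and angle between each of egg_a_center, egg_b_center, egg_c_center's own z axis and vertical below 0.4 rad and ((x of egg_b_center in the frame of tray_post between -0.008 and 0.008 m and y of egg_b_center in the frame of tray_post between 0.026 and 0.042 m) or (x of egg_b_center in the frame of tray_post between -0.03744 and -0.02144 m and y of egg_b_center in the frame of tray_post between -0.025 and -0.009 m) or (x of egg_b_center in the frame of tray_post between 0.02144 and 0.03744 m and y of egg_b_center in the frame of tray_post between -0.025 and -0.009 m)) and z of egg_b_center in the frame of tray_post between -0.0165 and -0.0085 m and ((x of egg_c_center in the frame of tray_post between -0.008 and 0.008 m and y of egg_c_center in the frame of tray_post between 0.026 and 0.042 m) or (x of egg_c_center in the frame of tray_post between -0.03744 and -0.02144 m and y of egg_c_center in the frame of tray_post between -0.025 and -0.009 m) or (x of egg_c_center in the frame of tray_post between 0.02144 and 0.03744 m and y of egg_c_center in the frame of tray_post between -0.025 and -0.009 m)) and z of egg_c_center in the frame of tray_post between -0.0165 and -0.0085 m), for 0.2 s.
3. the lid is fully down over the eggs (all of step 2 and horizontal distance between lid_knob and egg_cooker below 0.01 m and z of lid_knob in the frame of egg_cooker between 0.121 and 0.129 m and angle between lid_knob's own z axis and vertical below 0.06 rad), for 0.2 s.
At the end, for the whole second after the job is handed in: Tray flat on the cooker's ledge (centred within 8 mm, height 4 mm), each egg upright (23 degrees) in a hole of its own (8 mm along either axis, height 4 mm), lid level on the tray inside the lip (centred within 10 mm, height 4 mm); all released and at rest (all of step 3 and linear speed of each of egg_tray, egg_a, egg_b, egg_c, lid below 0.02 m/s and contact force between the fingers and egg_tray below 0.1 N and contact force between the fingers and egg_a below 0.1 N and contact force between the fingers and egg_b below 0.1 N and contact force between the fingers and egg_c below 0.1 N and contact force between the fingers and lid below 0.1 N); the robot touches nothing.
It fails at once if the poaching pan is moved (more than 20 mm) (distance of pan_center from where it was at the start of the episode above 0.02 m).
It also fails if it takes over 141 s, if anything falls off the work surface, if the arm or the gripper's body presses on something with over 40 N, if the wrist force passes 120 N, or if a joint passes its speed limit or range.

### The arm

A 6-joint arm with a two-finger parallel gripper is mounted at the origin on a cart in front of the work surface, level with it; the furniture and walls round the work are solid. World frame = base frame: x ahead of the robot, y to its left, z up, the work surface at z = 0. Lengths are in m, angles in rad, forces in N, time in s.
With the tool pointing down it reaches from about 0.3 to 0.85 m from the base axis. Payload 4.2 kg.
Tool frame: the origin (TCP) lies midway between the tips of the shut fingers; the grasp point (between the pads) lies 19 mm behind it; z points along the fingers, y is the line along which they close (so a half turn about z gives the same grasp; the last joint's range is limited). The gripper opens to 91 mm and grips with 3 to 60 N. Pads are 32 mm wide; open, the fingers measure 118 mm over their backs; the gripper's body (76 mm by 178 mm) begins 60 mm behind the grasp point.
Start: joints at [1.098, 0.32, 1.565, -0, 1.257, -0.02], TCP at [0.252, 0.517, 0.214] pointing down, gripper open.
Joint ranges: [-3.11, 3.11], [-0.84, 2.01], [0.21, 2.61], [-1.34, 4.49], [0.05, 2.63], [-2.56, 2.56]. Speed limits (rad/s): [2.57, 2.57, 3.14, 3.14, 3.14, 3.14].

### API

Orientations are given as a rotation vector (axis times angle).
In Python, from station import monitor, cams, ctrl gives the robot as it stands.
- The arm moves only by the tool play_rows, never from a script. Its argument "steps" is a list of rows, each an object with "dr": the turn, a rotation vector about the tool's x, y, z in degrees, a list of three; "travel": the shift along the tool's x, y, z in mm, a list of three; "gripper": the opening, from 0 (shut) to 1 (fully open). A call has 1 to 20 rows; each row shifts and turns the commanded pose from where the row before left it, along the tool's axes as they then stand; what a row does not reach is not made up. A row lasts 1/10 s, in which the tool goes at most 50 mm and 8.59 degrees, less where a joint would pass 70% of its speed; a pose out of reach is approached as far as the arm can. A call is refused whole if a number of a shift passes 50 or a number of a turn 8.59, either way. A call with a gripper value outside its range is refused whole. The fingers move at their own pace and stop on an object; "squeeze" is the grip in N (left out, the last holds). Time passes only in rows, so rows that do not move let the fingers close. It gives the time, the measured TCP pose, the force, the opening and the grip force at its end, in the units of the state.
- monitor.sense(): the state, without advancing time (a new reading comes with each control period).
- cams.grab_frame(name): name is "scene" or "side" or "wrist"; returns the picture (420x560x3 uint8, blue, green, red); there is no depth.
- cams.calibration(name): a dict with "fx", "fy", "cx", "cy" (pixels), "camera_from_world" (4x4, takes a point from world to camera coordinates). Camera axes: x right, y down, z forward; pixel columns grow to the right and rows downward; lengths in m; the calibration is good to about 2 mm. A picture is of the moment at which its call begins: read the wrist's pose just before it. calibration takes no time and is no camera call; for the wrist camera it gives the pose at the moment of the call.
- ctrl.close_job(): hands the job in; it is judged then, once.
The state is a dict: "time": time; "joint_positions": joint angles; "dq": joint speeds; "tau": joint torques, N m; "ee_pos": TCP position; "eef_rot": TCP orientation; "contact_force": force on the tool from outside, world axes, zero at the start; "moment": the same for the moment, N m; "width": finger opening in m; "grip_force": force on a finger pad.
Only numpy, scipy, OpenCV 4.12 (cv2) and the standard library are available. Lean on these libraries where they do the work, as an engineer would, in place of code of your own. Each camera call takes 0.05 s, during which the arm holds its last target. There are 200 camera calls.

## Working session

There is one attempt and no reset: what is moved stays moved. The work goes in short steps, Python scripts to look and compute and a tool call to move; the robot and the scene stay as the last step left them, time stands still between calls to the robot, and variables do not carry over. Pictures are saved under pics/ and viewed, at most 14 in all, crops included, and the job is handed in when it is done.

Besides the shell and the picture viewer there is one more tool, called as name(argument=value, ...) on one line, values as JSON. play_rows: Moves the arm, as the interface text tells. Its arguments: {"type":"object","properties":{"steps":{"type":"array"},"squeeze":{"type":"number"}},"required":["steps"]}

```bash
mkdir -p pics; ls; python3 - <<'E'
from station import monitor,cams
import cv2,numpy as np
s=monitor.sense();print({k:np.round(v,3).tolist() for k,v in s.items()})
for n in ["scene","side","wrist"]:
    c=cams.calibration(n);print(n,c["fx"],c["cx"],c["cy"],np.round(c["camera_from_world"],3).tolist())
    cv2.imwrite(f"pics/{n}0.png",cams.grab_frame(n))
E
```

```text
pics
{'time': 0.0, 'joint_positions': [1.098, 0.32, 1.566, -0.0, 1.257, -0.02], 'dq': [-0.001, -0.001, -0.0, 0.001, 0.001, 0.001], 'tau': [0.0, -41.246, -23.197, 0.073, 0.046, -0.0], 'ee_pos': [0.251, 0.517, 0.213], 'eef_rot': [-0.705, -3.061, 0.003], 'contact_force': [-0.07, 0.482, 0.433], 'moment': [-0.026, 0.025, 0.012], 'grip_force': 0.0, 'width': 0.091}
scene 460.70791956705233 283.71122472779115 206.62650894530995 [[0.777, -0.629, -0.013, -0.257], [-0.391, -0.467, -0.793, 0.376], [0.493, 0.621, -0.609, 0.468], [0.0, 0.0, 0.0, 1.0]]
side 532.0530196224898 278.6073065931695 212.11519352873862 [[-0.823, -0.568, -0.026, 0.594], [-0.197, 0.327, -0.924, 0.119], [0.533, -0.755, -0.381, 0.892], [0.0, 0.0, 0.0, 1.0]]
wrist 341.10608784396436 278.74259819025326 208.01838292107092 [[0.437, 0.899, -0.001, -0.574], [0.873, -0.424, 0.241, -0.027], [0.216, -0.107, -0.97, 0.389], [0.0, 0.0, 0.0, 1.0]]
```

View pics/scene0.png

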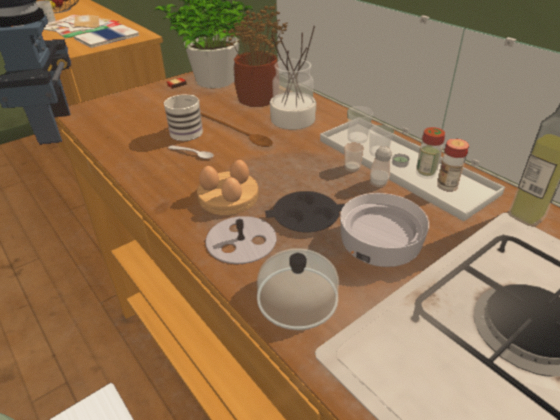

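View pics/side0.png

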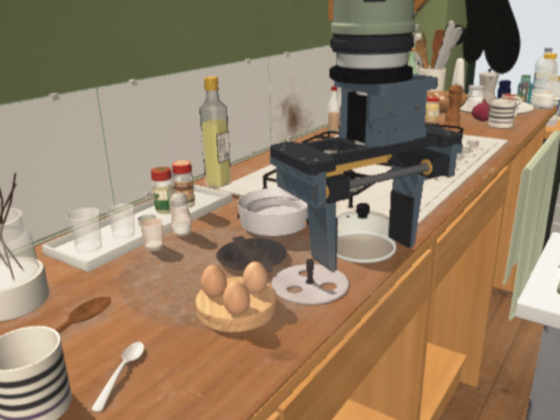

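The scene view shows stand (228,190), tray (241,238), pan (306,211), cooker (383,228) and lid (298,288). Next: enlarged crops to read pixels.

```bash
python3 - <<'E'
import cv2
a=cv2.imread("pics/scene0.png")[140:335,180:440];cv2.imwrite("pics/sc.png",cv2.resize(a,None,fx=3,fy=3,interpolation=cv2.INTER_CUBIC))
a=cv2.imread("pics/side0.png")[180:335,180:410];cv2.imwrite("pics/sd.png",cv2.resize(a,None,fx=3,fy=3,interpolation=cv2.INTER_CUBIC))
E
```

```text
(no output)
```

View pics/sc.png

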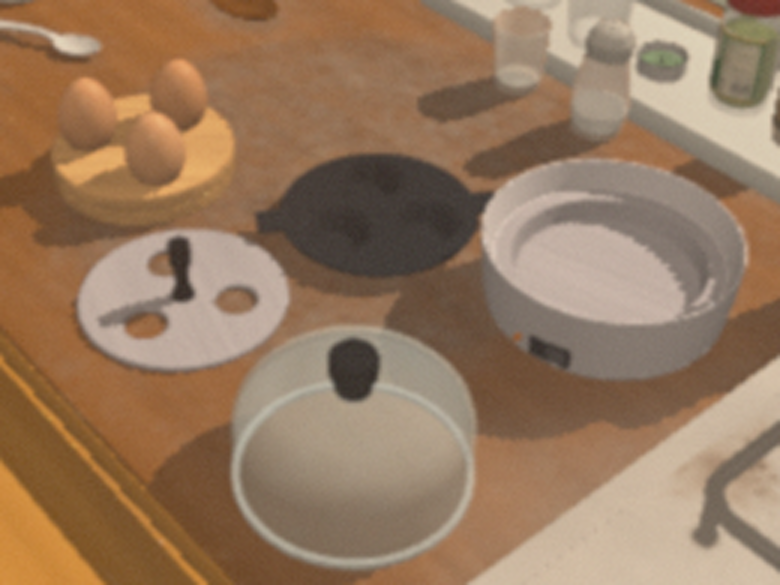

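View pics/sd.png

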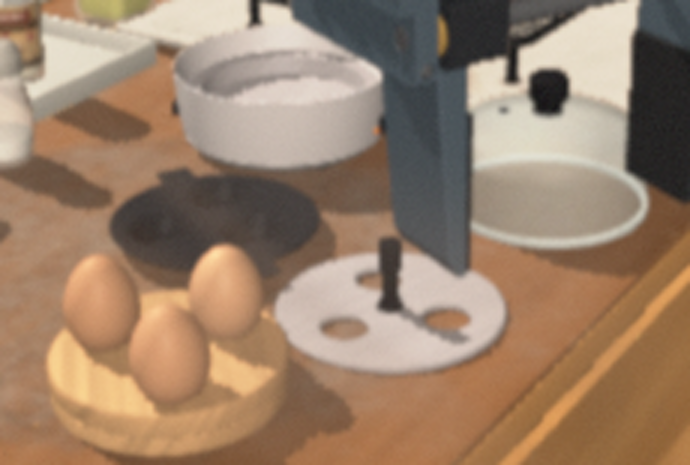

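```bash
cat > h.py <<'E'
import numpy as np
from scipy.optimize import least_squares
from station import cams
CAL={}
def cal(n):
    if n=="wrist": return cams.calibration(n)
    return CAL.setdefault(n,cams.calibration(n))
def proj(c,P):
    P=np.atleast_2d(P);q=P@c["camera_from_world"][:3,:3].T+c["camera_from_world"][:3,3]
    return np.c_[c["fx"]*q[:,0]/q[:,2]+c["cx"],c["fy"]*q[:,1]/q[:,2]+c["cy"]]
def ray(c,uv,z):
    T=np.array(c["camera_from_world"]);R=T[:3,:3];o=-R.T@T[:3,3]
    d=R.T@np.array([(uv[0]-c["cx"])/c["fx"],(uv[1]-c["cy"])/c["fy"],1]);return (o+d*(z-o[2])/d[2])[:2]
t=np.linspace(0,2*np.pi,361)
def bbox(c,xy,z,r):
    p=proj(c,np.c_[xy[0]+r*np.cos(t),xy[1]+r*np.sin(t),0*t+z])
    return np.r_[p[:,0].min(),p[:,0].max(),p[:,1].min(),p[:,1].max()]
def circ(c,b,z,r,x0=(.5,.3)):
    b=np.array(b,float);m=~np.isnan(b)
    s=least_squares(lambda x:(bbox(c,x,z,r)-b)[m],x0);return s.x.round(4),s.fun.round(1)
E
cat > m.py <<'E'
from h import *
n=np.nan
S=cal("scene");D=cal("side")
fs=lambda b:[b[0]/3+180,b[1]/3+180,b[2]/3+140,b[3]/3+140]
fd=lambda b:[b[0]/3+180,b[1]/3+180,b[2]/3+180,b[3]/3+180]
for nm,z,r,bs,bd in [("tray",.004,.0665,[78,290,229,367],[275,508,252,369]),("cooker",.058,.078,[482,746,158,n],[173,n,25,n]),
  ("lid",0.0,.0655,[232,475,n,566],[n,648,n,249]),("stand",.024,.064,[52,236,94,n],[47,288,290,n])]:
    print(nm,circ(S,fs(bs),z,r),circ(D,fd(bd),z,r))
def pts(nm,z,ls,ld):
    for p in ls: print(nm,"scene",ray(S,(p[0]/3+180,p[1]/3+140),z).round(4))
    for p in ld: print(nm,"side",ray(D,(p[0]/3+180,p[1]/3+180),z).round(4))
pts("egg",.0455,[(88,114),(180,94),(156,148)],[(101,303),(226,291),(170,355)])
pts("hole",.004,[(237,299),(146,323),(166,264)],[(347,327),(447,319),(370,280)])
pts("post",.038,[(180,252)],[(390,255)])
pts("knob",.081,[(354,369)],[(549,92)])
pts("pan",.013,[(381,214)],[(215,225)])
E
python3 m.py
```

```text
tray (array([0.4596, 0.2857]), array([-0. ,  0. , -0.5,  0.4])) (array([0.4558, 0.2904]), array([-0. ,  0. , -0.1,  0.1]))
cooker (array([0.6549, 0.1131]), array([-0.3,  0.3, -0.1])) (array([0.6489, 0.119 ]), array([0., 0.]))
lid (array([0.4503, 0.1108]), array([ 0.6, -0.6,  0.1])) (array([0.445 , 0.1153]), array([-0.,  0.]))
stand (array([0.5163, 0.4136]), array([-0.,  0., -0.])) (array([0.5133, 0.4203]), array([-0.6,  0.6, -0.2]))
egg scene [0.491  0.4426]
egg scene [0.5543 0.4222]
egg scene [0.5044 0.3783]
egg side [0.5496 0.4297]
egg side [0.5011 0.3843]
egg side [0.486  0.4507]
hole scene [0.482  0.2604]
hole scene [0.4259 0.2784]
hole scene [0.467  0.3171]
hole side [0.4647 0.3229]
hole side [0.4218 0.2856]
hole side [0.4825 0.2704]
post scene [0.4593 0.286 ]
post side [0.4555 0.2918]
knob scene [0.447  0.1071]
knob side [0.4415 0.1233]
pan scene [0.6003 0.2588]
pan side [0.5931 0.2757]
```

```bash
cat >> h.py <<'E'
from scipy.spatial.transform import Rotation as Ro
from station import monitor
def plan(x,y,z,yaw=None,yaxis=None):
    """yaw: direction of tool y in degrees (mod 180). prints turn about tool z, then travel (mm) after turn"""
    s=monitor.sense();R=Ro.from_rotvec(s["eef_rot"]).as_matrix();p=np.array(s["ee_pos"])
    cur=np.degrees(np.arctan2(R[1,1],R[0,1]));dz=0
    if yaw is not None:
        d=(yaw-cur+90)%180-90;dz=-d
    R2=R@Ro.from_rotvec([0,0,np.radians(dz)]).as_matrix()
    tr=R2.T@(np.array([x,y,z])-p)*1000
    print(f"t={s['time']:.1f} tcp {p.round(4)} yaw {cur:.1f} tilt {np.degrees(np.arccos(-R[2,2])):.2f} q6 {s['joint_positions'][5]:.2f}->? turn z {dz:.1f}deg then travel {tr.round(1)} w {s['width']*1000:.1f} F {np.round(s['contact_force'],1)}")
E
python3 - <<'E'
from h import *
s=monitor.sense();R=Ro.from_rotvec(s["eef_rot"]).as_matrix()
T=np.array(cal("wrist")["camera_from_world"]);o=-T[:3,:3].T@T[:3,3]
print("cam in tool",R.T@(o-s["ee_pos"]),"axes in tool\n",(R.T@T[:3,:3].T).round(3), R.round(3))
plan(.458,.288,.2)
E
```

```text
cam in tool [ 0.06749331 -0.00061324 -0.17043376] axes in tool
 [[-0.    -0.97  -0.241]
 [ 1.    -0.     0.   ]
 [-0.    -0.241  0.97 ]] [[-0.899  0.437 -0.001]
 [ 0.437  0.899 -0.001]
 [ 0.    -0.001 -1.   ]]
t=0.1 tcp [0.2514 0.5167 0.2133] yaw 64.1 tilt 0.07 q6 -0.02->? turn z 0.0deg then travel [-285.9 -115.3   13.5] w 91.3 F [-0.4  0.4  0.9]
```

play_rows(steps=[{"dr": [0, 0, 0], "travel": [-29, -12, 0], "gripper": 0.6}, {"dr": [0, 0, 0], "travel": [-29, -12, 0], "gripper": 0.6}, {"dr": [0, 0, 0], "travel": [-29, -12, 0], "gripper": 0.6}, {"dr": [0, 0, 0], "travel": [-29, -12, 0], "gripper": 0.6}, {"dr": [0, 0, 0], "travel": [-29, -12, 0], "gripper": 0.6}, {"dr": [0, 0, 0], "travel": [-29, -12, 0], "gripper": 0.6}, {"dr": [0, 0, 0], "travel": [-29, -12, 0], "gripper": 0.6}, {"dr": [0, 0, 0], "travel": [-29, -12, 0], "gripper": 0.6}, {"dr": [0, 0, 0], "travel": [-29, -10, 0], "gripper": 0.6}, {"dr": [0, 0, 0], "travel": [-25, -10, 0], "gripper": 0.6}, {"dr": [0, 0, 0], "travel": [0, 0, 0], "gripper": 0.6}, {"dr": [0, 0, 0], "travel": [0, 0, 0], "gripper": 0.6}, {"dr": [0, 0, 0], "travel": [0, 0, 0], "gripper": 0.6}])

```text
time: 1.45
ee_pos: [0.4573, 0.2882, 0.2138]
eef_rot: [-0.704, -3.061, -0.0]
contact_force: [0.4, 0.9, -0.2]
width: 0.0548
grip_force: 0.0
```

```bash
cat > w.py <<'E'
import sys,cv2,json
from h import *
n=sys.argv[1];c=cams.calibration("wrist")
im=cams.grab_frame("wrist")
np.save(f"pics/{n}.npy",np.array(c["camera_from_world"]))
cv2.imwrite(f"pics/{n}.png",im)
cv2.imwrite(f"pics/{n}L.png",cv2.resize(im,(800,600),interpolation=cv2.INTER_CUBIC))
plan(.458,.288,.2)
E
python3 w.py w1
```

```text
t=1.5 tcp [0.4573 0.2883 0.2139] yaw 64.1 tilt 0.03 q6 -0.58->? turn z 0.0deg then travel [-0.8  0.  13.9] w 54.9 F [-0.8  0.9 -0.1]
```

View pics/w1L.png

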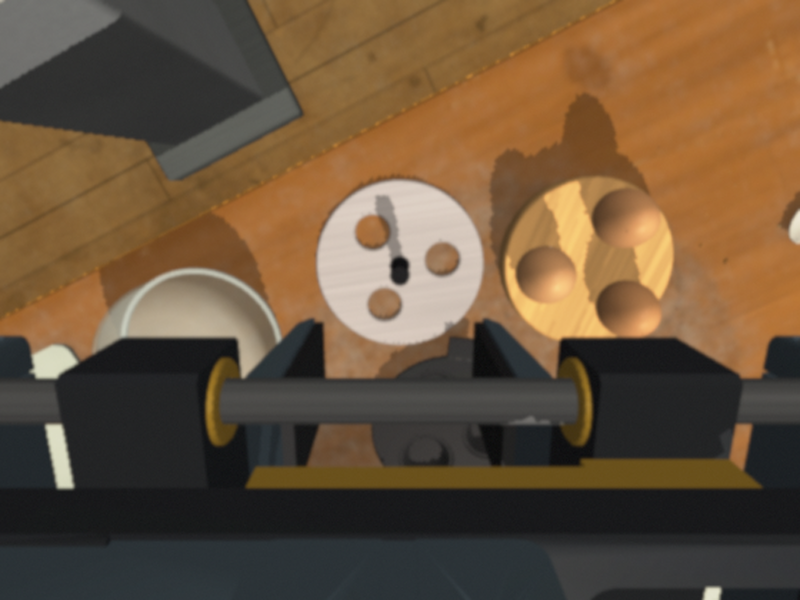

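```bash
cat > m2.py <<'E'
from h import *
k=560/800
c=dict(cams.calibration("wrist"));c["camera_from_world"]=np.load("pics/w1.npy")
b=lambda *v:[x*k for x in v]
print("tray",circ(c,b(317,484,178,345),.004,.0665))
print("stand",circ(c,b(502,674,176,np.nan),.024,.064))
for n,z,u in [("hole",.004,(373,231)),("hole",.004,(443,258)),("hole",.004,(385,304)),("post",.046,(400,265)),("egg",.0455,(545,274)),("egg",.0455,(626,218)),("egg",.0455,(629,308))]:
    print(n,ray(c,(u[0]*k,u[1]*k),z).round(4))
E
python3 m2.py
```

```text
tray (array([0.4584, 0.289 ]), array([-0.4,  0.4,  0.3, -0.3]))
stand (array([0.5158, 0.4169]), array([ 0.1, -0.1, -0. ]))
hole [0.425  0.2814]
hole [0.4681 0.3216]
hole [0.4817 0.2638]
post [0.4515 0.2918]
egg [0.5022 0.3813]
egg [0.49  0.446]
egg [0.5519 0.4264]
```

play_rows(squeeze=25, steps=[{"dr": [0, 0, 0], "travel": [-0.6, 1.2, 30], "gripper": 0.6}, {"dr": [0, 0, 0], "travel": [0, 0, 40], "gripper": 0.6}, {"dr": [0, 0, 0], "travel": [0, 0, 40], "gripper": 0.6}, {"dr": [0, 0, 0], "travel": [0, 0, 30], "gripper": 0.6}, {"dr": [0, 0, 0], "travel": [0, 0, 25], "gripper": 0.6}, {"dr": [0, 0, 0], "travel": [0, 0, 20], "gripper": 0.6}, {"dr": [0, 0, 0], "travel": [0, 0, 9.5], "gripper": 0.6}, {"dr": [0, 0, 0], "travel": [0, 0, 0], "gripper": 0.6}, {"dr": [0, 0, 0], "travel": [0, 0, 0], "gripper": 0}, {"dr": [0, 0, 0], "travel": [0, 0, 0], "gripper": 0}, {"dr": [0, 0, 0], "travel": [0, 0, 0], "gripper": 0}, {"dr": [0, 0, 0], "travel": [0, 0, 0], "gripper": 0}, {"dr": [0, 0, 0], "travel": [0, 0, 0], "gripper": 0}, {"dr": [0, 0, 0], "travel": [0, 0, 0], "gripper": 0}])

```text
time: 2.9
ee_pos: [0.4592, 0.2885, 0.0197]
eef_rot: [0.705, 3.061, 0.001]
contact_force: [-0.5, -0.0, 1.9]
width: 0.0132
grip_force: 25.0
```

```bash
python3 -c "
from h import *
plan(.6519,.116,.16)"
```

```text
t=2.9 tcp [0.4592 0.2885 0.0197] yaw 64.1 tilt 0.04 q6 -0.58->? turn z 0.0deg then travel [-248.8  -70.7 -140.2] w 13.2 F [-0.5 -0.   1.9]
```

play_rows(steps=[{"dr": [0, 0, 0], "travel": [0, 0, -10], "gripper": 0}, {"dr": [0, 0, 0], "travel": [0, 0, -20], "gripper": 0}, {"dr": [0, 0, 0], "travel": [0, 0, -30], "gripper": 0}, {"dr": [0, 0, 0], "travel": [0, 0, -30], "gripper": 0}, {"dr": [0, 0, 0], "travel": [-10, -3, -30], "gripper": 0}, {"dr": [0, 0, 0], "travel": [-20, -6, 0], "gripper": 0}, {"dr": [0, 0, 0], "travel": [-30, -9, 0], "gripper": 0}, {"dr": [0, 0, 0], "travel": [-30, -9, 0], "gripper": 0}, {"dr": [0, 0, 0], "travel": [-30, -9, 0], "gripper": 0}, {"dr": [0, 0, 0], "travel": [-30, -9, 0], "gripper": 0}, {"dr": [0, 0, 0], "travel": [-30, -9, 0], "gripper": 0}, {"dr": [0, 0, 0], "travel": [-30, -9, 0], "gripper": 0}, {"dr": [0, 0, 0], "travel": [-23, -5, 0], "gripper": 0}, {"dr": [0, 0, 0], "travel": [-15.8, -2.7, 0], "gripper": 0}, {"dr": [0, 0, 0], "travel": [0, 0, 20], "gripper": 0}, {"dr": [0, 0, 0], "travel": [0, 0, 15], "gripper": 0}, {"dr": [0, 0, 0], "travel": [0, 0, 0], "gripper": 0}, {"dr": [0, 0, 0], "travel": [0, 0, 0], "gripper": 0}])

```text
time: 4.7
ee_pos: [0.6517, 0.1164, 0.1047]
eef_rot: [-0.705, -3.061, -0.0]
contact_force: [0.4, 0.3, -0.8]
width: 0.0128
grip_force: 25.0
```

```bash
python3 w.py w2; python3 -c "
from h import *
import cv2
plan(.6519,.116,.0595)
a=cams.grab_frame('scene');b=cams.grab_frame('side')
cv2.imwrite('pics/c2.png',np.hstack([cv2.resize(cv2.imread('pics/w2.png'),None,fx=.714,fy=.952*.714/.714),cv2.resize(a[150:290,300:460],(400,400))]))"
```

```text
t=4.8 tcp [0.6522 0.1164 0.1054] yaw 64.1 tilt 0.07 q6 -0.96->? turn z 0.0deg then travel [249.6  69.5 -94.8] w 13.2 F [-0.   0.3 -1.6]
t=4.8 tcp [0.6522 0.1164 0.1054] yaw 64.1 tilt 0.07 q6 -0.96->? turn z 0.0deg then travel [ 0.1 -0.6 45.9] w 13.2 F [-0.   0.3 -1.6]
```

View pics/c2.png

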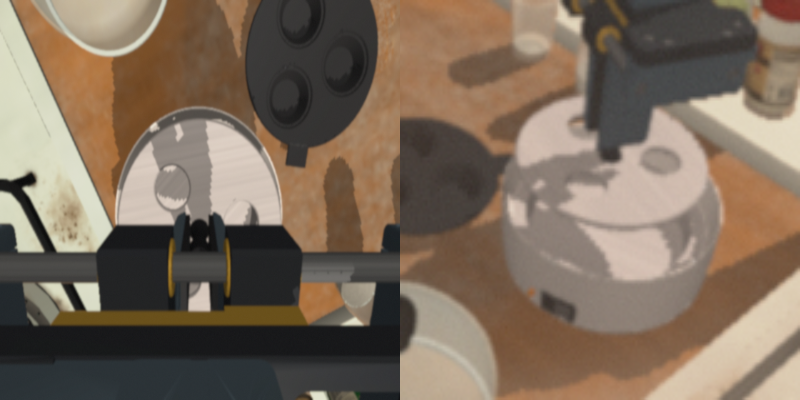

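The tray hangs centred over the cooker in both views; lowering.

play_rows(steps=[{"dr": [0, 0, 0], "travel": [0, 0, 12], "gripper": 0}, {"dr": [0, 0, 0], "travel": [0, 0, 12], "gripper": 0}, {"dr": [0, 0, 0], "travel": [0, 0, 8], "gripper": 0}, {"dr": [0, 0, 0], "travel": [0, 0, 5], "gripper": 0}, {"dr": [0, 0, 0], "travel": [0, 0, 4], "gripper": 0}, {"dr": [0, 0, 0], "travel": [0, 0, 3], "gripper": 0}, {"dr": [0, 0, 0], "travel": [0, 0, 1.5], "gripper": 0}, {"dr": [0, 0, 0], "travel": [0, 0, 0], "gripper": 0}])

```text
time: 5.65
ee_pos: [0.652, 0.116, 0.0597]
eef_rot: [0.705, 3.061, 0.0]
contact_force: [-1.0, 0.3, 1.5]
width: 0.0131
grip_force: 25.0
```

play_rows(steps=[{"dr": [0, 0, 0], "travel": [0, 0, 0], "gripper": 0.5}, {"dr": [0, 0, 0], "travel": [0, 0, 0], "gripper": 0.5}, {"dr": [0, 0, 0], "travel": [0, 0, 0], "gripper": 0.5}, {"dr": [0, 0, 0], "travel": [0, 0, -10], "gripper": 0.5}, {"dr": [0, 0, 0], "travel": [0, 0, -30], "gripper": 0.5}, {"dr": [0, 0, 0], "travel": [0, 0, -40], "gripper": 0.5}, {"dr": [0, 0, 0], "travel": [0, 0, -40], "gripper": 0.5}, {"dr": [0, 0, 0], "travel": [0, 0, -36], "gripper": 0.5}, {"dr": [0, 0, 0], "travel": [0, 0, 0], "gripper": 0.5}, {"dr": [0, 0, 0], "travel": [0, 0, 0], "gripper": 0.5}])

```text
time: 6.65
ee_pos: [0.6522, 0.1161, 0.2165]
eef_rot: [0.705, 3.059, 0.002]
contact_force: [-0.8, 0.4, -1.3]
width: 0.0455
grip_force: 0.0
```

```bash
python3 w.py w3; python3 -c "
from h import *
plan(.6519,.116,.16)"
```

```text
t=6.7 tcp [0.6514 0.116  0.2148] yaw 64.1 tilt 0.03 q6 -0.96->? turn z 0.0deg then travel [249.1  70.1  14.9] w 45.5 F [ 0.6  0.3 -0.4]
t=6.7 tcp [0.6514 0.116  0.2148] yaw 64.1 tilt 0.03 q6 -0.96->? turn z 0.0deg then travel [-0.5  0.2 54.8] w 45.5 F [ 0.6  0.3 -0.4]
```

View pics/w3L.png

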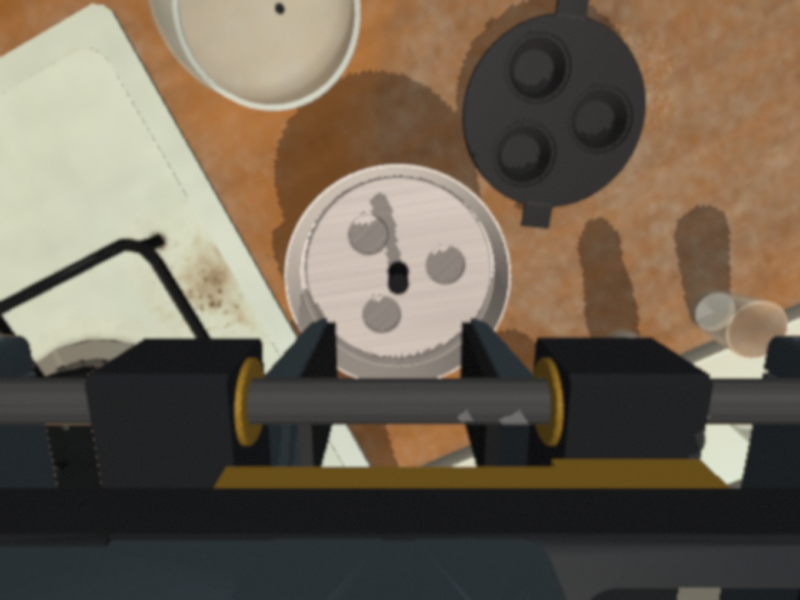

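```bash
python3 - <<'E'
from h import *
k=560/800
c=dict(cams.calibration("wrist"));c["camera_from_world"]=np.load("pics/w3.npy")
b=lambda *v:[x*k for x in v]
print("cooker",circ(c,b(285,511,164,383),.058,.078))
print("tray",circ(c,b(304,495,177,358),.044,.0665))
H=np.array([ray(c,(u[0]*k,u[1]*k),.044) for u in [(369,235),(445,265),(381,314)]]);m=H.mean(0)
print(m,H.round(4),np.degrees(np.arctan2(*(H-m).T[::-1])),np.linalg.norm(H-m,axis=1))
plan(.4904,.4451,.16,42)
E
```

```text
cooker (array([0.6542, 0.1147]), array([-0.2,  0.2, -0.9,  1.2]))
tray (array([0.6519, 0.117 ]), array([ 1.8, -1.8, -0.7,  0.7]))
[0.65162545 0.11616227] [[0.6189 0.1092]
 [0.6617 0.1483]
 [0.6743 0.091 ]] [-167.93395133   72.56423516  -47.96038415] [0.03347871 0.03366701 0.03382574]
t=6.7 tcp [0.6514 0.116  0.2148] yaw 64.1 tilt 0.03 q6 -0.96->? turn z 22.1deg then travel [352.3 100.6  54.9] w 45.5 F [ 0.6  0.3 -0.4]
```

play_rows(steps=[{"dr": [0, 0, 7.4], "travel": [0, 0, 0], "gripper": 0.7}, {"dr": [0, 0, 7.4], "travel": [0, 0, 0], "gripper": 0.7}, {"dr": [0, 0, 7.3], "travel": [0, 0, 0], "gripper": 0.7}, {"dr": [0, 0, 0], "travel": [15, 4, 0], "gripper": 0.7}, {"dr": [0, 0, 0], "travel": [30, 8.6, 0], "gripper": 0.7}, {"dr": [0, 0, 0], "travel": [30, 8.6, 0], "gripper": 0.7}, {"dr": [0, 0, 0], "travel": [30, 8.6, 0], "gripper": 0.7}, {"dr": [0, 0, 0], "travel": [30, 8.6, 0], "gripper": 0.7}, {"dr": [0, 0, 0], "travel": [30, 8.6, 0], "gripper": 0.7}, {"dr": [0, 0, 0], "travel": [30, 8.6, 0], "gripper": 0.7}, {"dr": [0, 0, 0], "travel": [30, 8.6, 0], "gripper": 0.7}, {"dr": [0, 0, 0], "travel": [30, 8.6, 0], "gripper": 0.7}, {"dr": [0, 0, 0], "travel": [30, 8.6, 15], "gripper": 0.7}, {"dr": [0, 0, 0], "travel": [30, 8.6, 20], "gripper": 0.7}, {"dr": [0, 0, 0], "travel": [25, 7.6, 20], "gripper": 0.7}, {"dr": [0, 0, 0], "travel": [12.3, 3, 20], "gripper": 0.7}, {"dr": [0, 0, 0], "travel": [0, 0, 15], "gripper": 0.7}, {"dr": [0, 0, 0], "travel": [0, 0, 0], "gripper": 0.7}, {"dr": [0, 0, 0], "travel": [0, 0, 0], "gripper": 0.7}])

```text
time: 8.6
ee_pos: [0.4903, 0.4454, 0.1245]
eef_rot: [-1.276, -2.87, 0.002]
contact_force: [0.3, 0.8, 1.2]
width: 0.064
grip_force: 0.0
```

```bash
python3 w.py w4; python3 -c "
from h import *
plan(.4904,.4451,.0277,42)"
```

```text
t=8.7 tcp [0.491  0.4455 0.1254] yaw 42.0 tilt 0.03 q6 -0.01->? turn z 0.0deg then travel [ -94.9 -129.9  -74.7] w 63.9 F [-0.2  0.1  0.1]
t=8.7 tcp [0.491  0.4455 0.1254] yaw 42.0 tilt 0.03 q6 -0.01->? turn z 0.0deg then travel [ 0.1 -0.8 97.7] w 63.9 F [-0.2  0.1  0.1]
```

View pics/w4L.png

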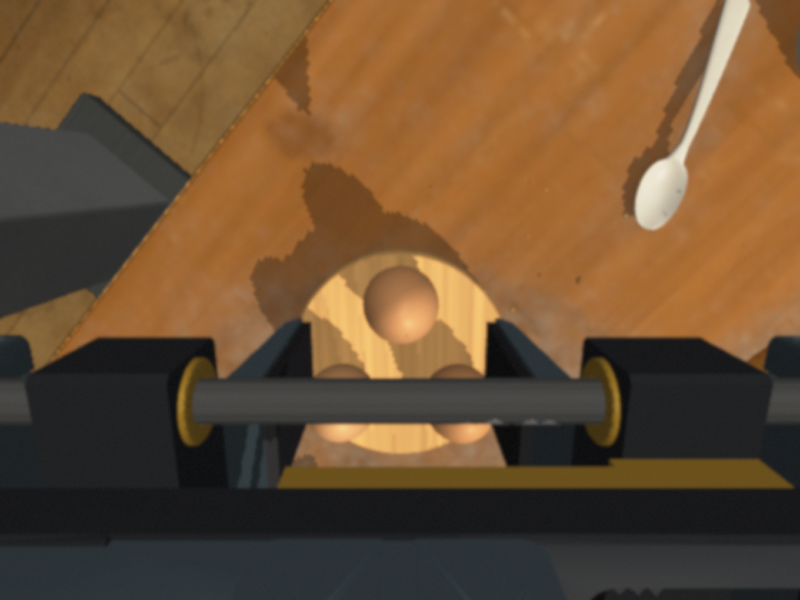

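The egg is centred between the fingers (401,304), its neighbours symmetric; descending and gripping.

play_rows(squeeze=8, steps=[{"dr": [0, 0, 0], "travel": [0, -0.5, 25], "gripper": 0.7}, {"dr": [0, 0, 0], "travel": [0, 0, 30], "gripper": 0.7}, {"dr": [0, 0, 0], "travel": [0, 0, 25], "gripper": 0.7}, {"dr": [0, 0, 0], "travel": [0, 0, 12], "gripper": 0.7}, {"dr": [0, 0, 0], "travel": [0, 0, 5.5], "gripper": 0.7}, {"dr": [0, 0, 0], "travel": [0, 0, 0], "gripper": 0.7}, {"dr": [0, 0, 0], "travel": [0, 0, 0], "gripper": 0.5}, {"dr": [0, 0, 0], "travel": [0, 0, 0], "gripper": 0.4}, {"dr": [0, 0, 0], "travel": [0, 0, 0], "gripper": 0.3}, {"dr": [0, 0, 0], "travel": [0, 0, 0], "gripper": 0.3}, {"dr": [0, 0, 0], "travel": [0, 0, 0], "gripper": 0.3}])

```text
time: 9.75
ee_pos: [0.4911, 0.4453, 0.0282]
eef_rot: [1.279, 2.869, 0.002]
contact_force: [0.1, 0.2, 1.5]
width: 0.0392
grip_force: 8.0
```

```bash
python3 -c "
from h import *
plan(.6749,.0912,.14,42.3)"
```

```text
t=9.8 tcp [0.4911 0.4453 0.0282] yaw 42.0 tilt 0.09 q6 -0.01->? turn z -0.3deg then travel [-385.6 -102.2 -111.9] w 39.2 F [0.1 0.2 1.5]
```

play_rows(steps=[{"dr": [0, 0, 0], "travel": [0, 0, -6], "gripper": 0.3}, {"dr": [0, 0, 0], "travel": [0, 0, -15], "gripper": 0.3}, {"dr": [0, 0, 0], "travel": [0, 0, -25], "gripper": 0.3}, {"dr": [0, 0, 0], "travel": [0, 0, -30], "gripper": 0.3}, {"dr": [0, 0, 0], "travel": [-10, -2.6, -24], "gripper": 0.3}, {"dr": [0, 0, 0], "travel": [-20, -5.3, -12], "gripper": 0.3}, {"dr": [0, 0, 0], "travel": [-30, -8, 0], "gripper": 0.3}, {"dr": [0, 0, 0], "travel": [-34, -9, 0], "gripper": 0.3}, {"dr": [0, 0, 0], "travel": [-34, -9, 0], "gripper": 0.3}, {"dr": [0, 0, 0], "travel": [-34, -9, 0], "gripper": 0.3}, {"dr": [0, 0, 0], "travel": [-34, -9, 0], "gripper": 0.3}, {"dr": [0, 0, 0], "travel": [-34, -9, 0], "gripper": 0.3}, {"dr": [0, 0, 0], "travel": [-34, -9, 0], "gripper": 0.3}, {"dr": [0, 0, 0], "travel": [-34, -9, 0], "gripper": 0.3}, {"dr": [0, 0, 0], "travel": [-34, -9, 0], "gripper": 0.3}, {"dr": [0, 0, 0], "travel": [-25, -6.7, 0], "gripper": 0.3}, {"dr": [0, 0, 0], "travel": [-18, -5, 0], "gripper": 0.3}, {"dr": [0, 0, 0], "travel": [-10.6, -2.6, 0], "gripper": 0.3}, {"dr": [0, 0, 0], "travel": [0, 0, 0], "gripper": 0.3}, {"dr": [0, 0, 0], "travel": [0, 0, 0], "gripper": 0.3}])

```text
time: 11.75
ee_pos: [0.6722, 0.0907, 0.1396]
eef_rot: [-1.278, -2.869, -0.001]
contact_force: [-0.5, -0.4, -0.3]
width: 0.0396
grip_force: 8.0
```

```bash
python3 w.py w5; python3 -c "
from h import *
plan(.6749,.0912,.049,42.3)"
```

```text
t=11.8 tcp [0.672  0.091  0.1395] yaw 42.0 tilt 0.05 q6 -0.62->? turn z 0.0deg then travel [289.6 -27.2 -60.3] w 39.3 F [ 0.  -0.6 -0.9]
t=11.8 tcp [0.672  0.091  0.1395] yaw 42.0 tilt 0.05 q6 -0.62->? turn z -0.3deg then travel [-1.9  2.2 90.5] w 39.3 F [ 0.  -0.6 -0.9]
```

View pics/w5L.png

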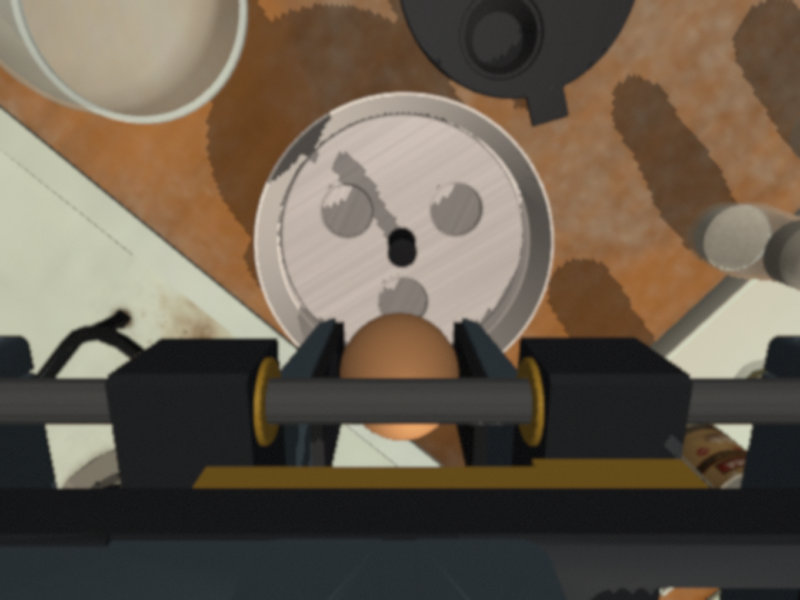

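```bash
python3 - <<'E'
from h import *
k=560/800
c=dict(cams.calibration("wrist"));c["camera_from_world"]=np.load("pics/w5.npy")
for u,z in [((347,209),.044),((456,209),.044),((403,302),.044),((402,240),.086)]:print(ray(c,(u[0]*k,u[1]*k),z).round(4))
print(circ(c,[254*k,553*k,93*k,np.nan],.058,.078))
E
```

```text
[0.6178 0.1093]
[0.6614 0.1485]
[0.6748 0.0911]
[0.6472 0.1204]
(array([0.655 , 0.1133]), array([-0.4,  0.4,  0. ]))
```

play_rows(steps=[{"dr": [0, 0, 0], "travel": [-1.9, 2, 10], "gripper": 0.3}, {"dr": [0, 0, 0], "travel": [0, 0, 22], "gripper": 0.3}, {"dr": [0, 0, 0], "travel": [0, 0, 22], "gripper": 0.3}, {"dr": [0, 0, 0], "travel": [0, 0, 15], "gripper": 0.3}, {"dr": [0, 0, 0], "travel": [0, 0, 9], "gripper": 0.3}, {"dr": [0, 0, 0], "travel": [0, 0, 6], "gripper": 0.3}, {"dr": [0, 0, 0], "travel": [0, 0, 4], "gripper": 0.3}, {"dr": [0, 0, 0], "travel": [0, 0, 2.5], "gripper": 0.3}, {"dr": [0, 0, 0], "travel": [0, 0, 0], "gripper": 0.3}, {"dr": [0, 0, 0], "travel": [0, 0, 0], "gripper": 0.3}])

```text
time: 12.8
ee_pos: [0.6757, 0.0898, 0.0496]
eef_rot: [1.279, 2.869, 0.001]
contact_force: [0.3, -0.0, 0.0]
width: 0.0396
grip_force: 8.0
```

play_rows(steps=[{"dr": [0, 0, 0], "travel": [0.6, -0.4, 1.2], "gripper": 0.3}, {"dr": [0, 0, 0], "travel": [0, 0, 0], "gripper": 0.3}, {"dr": [0, 0, 0], "travel": [0, 0, 0], "gripper": 0.46}, {"dr": [0, 0, 0], "travel": [0, 0, 0], "gripper": 0.5}, {"dr": [0, 0, 0], "travel": [0, 0, 0], "gripper": 0.56}, {"dr": [0, 0, 0], "travel": [0, 0, 0], "gripper": 0.56}, {"dr": [0, 0, 0], "travel": [0, 0, -8], "gripper": 0.56}, {"dr": [0, 0, 0], "travel": [0, 0, -20], "gripper": 0.56}, {"dr": [0, 0, 0], "travel": [0, 0, -30], "gripper": 0.56}, {"dr": [0, 0, 0], "travel": [0, 0, -30], "gripper": 0.7}, {"dr": [0, 0, 0], "travel": [0, 0, -20], "gripper": 0.7}, {"dr": [0, 0, 0], "travel": [0, 0, 0], "gripper": 0.7}, {"dr": [0, 0, 0], "travel": [0, 0, 0], "gripper": 0.7}])

```text
time: 14.1
ee_pos: [0.6744, 0.0899, 0.1558]
eef_rot: [1.279, 2.869, 0.0]
contact_force: [-0.5, 0.0, -1.1]
width: 0.064
grip_force: 0.0
```

```bash
python3 - <<'E'
from h import *
import cv2
b=cams.grab_frame('scene')[150:270,310:450];d=cams.grab_frame('side')[160:250,210:340]
cv2.imwrite('pics/c6.png',np.hstack([cv2.resize(b,(400,343)),cv2.resize(d,(400,343))]))
plan(.553,.4248,.125,102)
E
```

```text
t=14.2 tcp [0.6736 0.0899 0.1541] yaw 42.0 tilt 0.17 q6 -0.62->? turn z -60.0deg then travel [ 48.3 352.7  29.4] w 63.6 F [-0.1  0.6 -0.5]
```

View pics/c6.png

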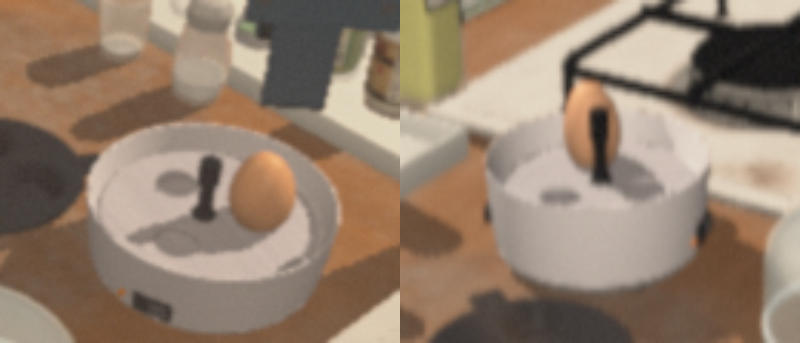

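play_rows(steps=[{"dr": [0, 0, -8.57], "travel": [0, 0, 0], "gripper": 0.7}, {"dr": [0, 0, -8.57], "travel": [0, 0, 0], "gripper": 0.7}, {"dr": [0, 0, -8.57], "travel": [0, 0, 0], "gripper": 0.7}, {"dr": [0, 0, -8.57], "travel": [0, 0, 0], "gripper": 0.7}, {"dr": [0, 0, -8.57], "travel": [0, 0, 0], "gripper": 0.7}, {"dr": [0, 0, -8.57], "travel": [0, 0, 0], "gripper": 0.7}, {"dr": [0, 0, -8.57], "travel": [0, 0, 0], "gripper": 0.7}, {"dr": [0, 0, 0], "travel": [2.7, 20, 0], "gripper": 0.7}, {"dr": [0, 0, 0], "travel": [5, 36, 0], "gripper": 0.7}, {"dr": [0, 0, 0], "travel": [5, 36, 0], "gripper": 0.7}, {"dr": [0, 0, 0], "travel": [5, 36, 0], "gripper": 0.7}, {"dr": [0, 0, 0], "travel": [5, 36, 0], "gripper": 0.7}, {"dr": [0, 0, 0], "travel": [5, 36, 0], "gripper": 0.7}, {"dr": [0, 0, 0], "travel": [5, 36, 0], "gripper": 0.7}, {"dr": [0, 0, 0], "travel": [5, 36, 0], "gripper": 0.7}, {"dr": [0, 0, 0], "travel": [5, 36, 0], "gripper": 0.7}, {"dr": [0, 0, 0], "travel": [3.6, 27, 0], "gripper": 0.7}, {"dr": [0, 0, 0], "travel": [2, 17.7, 15], "gripper": 0.7}, {"dr": [0, 0, 0], "travel": [0, 0, 14], "gripper": 0.7}, {"dr": [0, 0, 0], "travel": [0, 0, 0], "gripper": 0.7}])

```text
time: 16.2
ee_pos: [0.5524, 0.4232, 0.1223]
eef_rot: [0.326, -3.118, 0.007]
contact_force: [0.1, -0.4, -0.3]
width: 0.0639
grip_force: 0.0
```

```bash
python3 -c "
from h import *
for _ in range(1): plan(.553,.4248,.028,102)
s=monitor.sense();print(s['joint_positions'])
print('expect egg px in wrist',proj(cal('wrist'),[[.553,.4248,.0455]])/.7)"; python3 w.py w6
```

```text
t=16.2 tcp [0.5524 0.4232 0.1223] yaw 101.9 tilt 0.46 q6 -1.14->? turn z -0.1deg then travel [-1.6  1.8 94.3] w 63.9 F [ 0.1 -0.4 -0.3]
[ 6.37623166e-01  5.73677591e-01  1.38052438e+00 -7.79136113e-04
  1.19545232e+00 -1.14110614e+00]
expect egg px in wrist [[402.43990697 311.68420617]]
t=16.2 tcp [0.5535 0.4232 0.124 ] yaw 101.9 tilt 0.31 q6 -1.14->? turn z 0.0deg then travel [ 121.6 -112.8  -75.1] w 63.6 F [ 0.4 -0.2  0.2]
```

View pics/w6L.png

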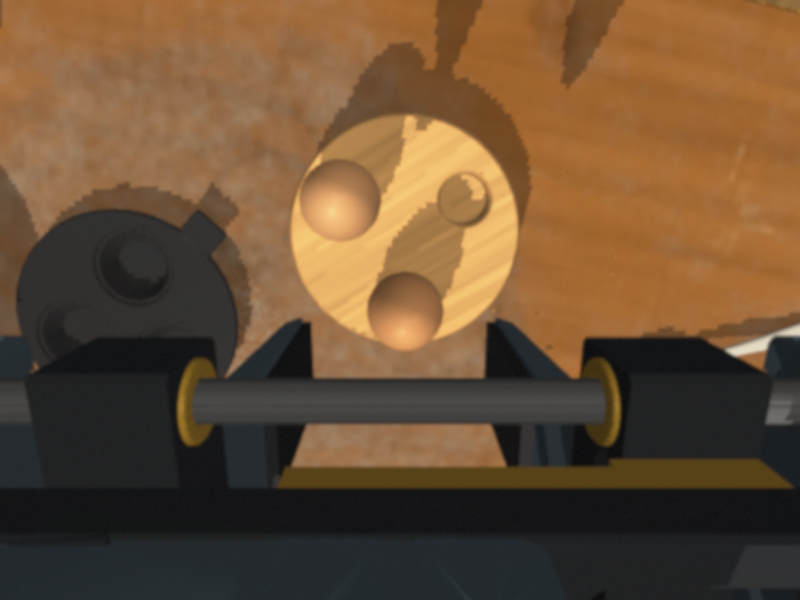

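```bash
python3 - <<'E'
from h import *
k=560/800
c=dict(cams.calibration("wrist"));c["camera_from_world"]=np.load("pics/w6.npy")
print(circ(c,[290*k,519*k,113*k,345*k],.024,.064))
for u,z in [((406,311),.0455),((341,200),.0455),((464,200),.024)]:print(ray(c,(u[0]*k,u[1]*k),z).round(4))
E
```

```text
(array([0.516 , 0.4181]), array([-1.2,  1.2, -0.3,  0.5]))
[0.5522 0.4266]
[0.5029 0.3827]
[0.4904 0.4457]
```

play_rows(squeeze=8, steps=[{"dr": [0, 0, 0], "travel": [0, 2.4, 25], "gripper": 0.7}, {"dr": [0, 0, 0], "travel": [0, 0, 30], "gripper": 0.7}, {"dr": [0, 0, 0], "travel": [0, 0, 22], "gripper": 0.7}, {"dr": [0, 0, 0], "travel": [0, 0, 12], "gripper": 0.7}, {"dr": [0, 0, 0], "travel": [0, 0, 6], "gripper": 0.7}, {"dr": [0, 0, 0], "travel": [0, 0, 0], "gripper": 0.7}, {"dr": [0, 0, 0], "travel": [0, 0, 0], "gripper": 0.5}, {"dr": [0, 0, 0], "travel": [0, 0, 0], "gripper": 0.4}, {"dr": [0, 0, 0], "travel": [0, 0, 0], "gripper": 0.3}, {"dr": [0, 0, 0], "travel": [0, 0, 0], "gripper": 0.3}, {"dr": [0, 0, 0], "travel": [0, 0, 0], "gripper": 0.3}])

```text
time: 17.35
ee_pos: [0.5543, 0.4273, 0.0327]
eef_rot: [-0.327, 3.123, 0.0]
contact_force: [-0.3, -1.3, 3.5]
width: 0.0394
grip_force: 8.0
```

```bash
python3 -c "
from h import *
plan(.6183,.1092,.15,102.3)"
```

```text
t=17.4 tcp [0.5543 0.4273 0.0327] yaw 102.0 tilt 0.07 q6 -1.14->? turn z -0.3deg then travel [   5.1 -324.5 -117.3] w 39.4 F [-0.3 -1.3  3.5]
```

play_rows(steps=[{"dr": [0, 0, 0], "travel": [0, 0, 0], "gripper": 0.5}, {"dr": [0, 0, 0], "travel": [0, 0, 0], "gripper": 0.6}, {"dr": [0, 0, 0], "travel": [0, 0, 0], "gripper": 0.6}, {"dr": [0, 0, 0], "travel": [0, 0, 2], "gripper": 0.6}, {"dr": [0, 0, 0], "travel": [0, 0, 2], "gripper": 0.6}, {"dr": [0, 0, 0], "travel": [0, 0, 0], "gripper": 0.6}, {"dr": [0, 0, 0], "travel": [0, 0, 0], "gripper": 0.6}])

```text
time: 18.05
ee_pos: [0.5538, 0.4274, 0.0276]
eef_rot: [0.327, -3.124, 0.0]
contact_force: [1.1, -0.1, 0.1]
width: 0.0549
grip_force: 0.0
```

play_rows(steps=[{"dr": [0, 0, 0], "travel": [0, 0, 0], "gripper": 0.4}, {"dr": [0, 0, 0], "travel": [0, 0, 0], "gripper": 0.3}, {"dr": [0, 0, 0], "travel": [0, 0, 0], "gripper": 0.3}, {"dr": [0, 0, 0], "travel": [0, 0, 0], "gripper": 0.3}, {"dr": [0, 0, 0], "travel": [0, 0, 0], "gripper": 0.3}, {"dr": [0, 0, 0], "travel": [0, 0, -6], "gripper": 0.3}, {"dr": [0, 0, 0], "travel": [0, 0, -15], "gripper": 0.3}, {"dr": [0, 0, 0], "travel": [0, 0, -25], "gripper": 0.3}, {"dr": [0, 0, 0], "travel": [0, 0, -30], "gripper": 0.3}, {"dr": [0, 0, 0], "travel": [0, 0, -30], "gripper": 0.3}, {"dr": [0, 0, 0], "travel": [0, 0, -18], "gripper": 0.3}])

```text
time: 19.15
ee_pos: [0.5548, 0.4284, 0.1562]
eef_rot: [-0.327, 3.12, 0.005]
contact_force: [0.3, 0.9, -0.5]
width: 0.0395
grip_force: 8.0
```

play_rows(steps=[{"dr": [0, 0, 0], "travel": [0, -12, 0], "gripper": 0.3}, {"dr": [0, 0, 0], "travel": [0.5, -24, 0], "gripper": 0.3}, {"dr": [0, 0, 0], "travel": [0.5, -32, 0], "gripper": 0.3}, {"dr": [0, 0, 0], "travel": [0.5, -34, 0], "gripper": 0.3}, {"dr": [0, 0, 0], "travel": [0.5, -34, 0], "gripper": 0.3}, {"dr": [0, 0, 0], "travel": [0.5, -34, 0], "gripper": 0.3}, {"dr": [0, 0, 0], "travel": [0.5, -34, 0], "gripper": 0.3}, {"dr": [0, 0, 0], "travel": [0.5, -34, 0], "gripper": 0.3}, {"dr": [0, 0, 0], "travel": [0.5, -34, 0], "gripper": 0.3}, {"dr": [0, 0, 0], "travel": [0.5, -26, 0], "gripper": 0.3}, {"dr": [0, 0, 0], "travel": [0.5, -18, 0], "gripper": 0.3}, {"dr": [0, 0, 0], "travel": [0, -8.5, 0], "gripper": 0.3}, {"dr": [0, 0, 0], "travel": [0, 0, 0], "gripper": 0.3}, {"dr": [0, 0, 0], "travel": [0, 0, 0], "gripper": 0.3}, {"dr": [0, 0, 0], "travel": [0, 0, 0], "gripper": 0.3}, {"dr": [0, 0, 0], "travel": [0, 0, 0], "gripper": 0.3}])

```text
time: 20.75
ee_pos: [0.616, 0.1099, 0.1517]
eef_rot: [-0.329, 3.124, 0.0]
contact_force: [0.0, 0.0, -0.1]
width: 0.0395
grip_force: 8.0
```

```bash
python3 -c "
from h import *
plan(.6183,.1092,.0485,102.3)"
```

```text
t=20.8 tcp [0.616  0.1099 0.1517] yaw 102.0 tilt 0.02 q6 -1.62->? turn z -0.3deg then travel [ -2.1  -1.3 103.2] w 39.5 F [ 0.   0.  -0.1]
```

play_rows(steps=[{"dr": [0, 0, 0], "travel": [-2.8, -1.3, 10], "gripper": 0.3}, {"dr": [0, 0, 0], "travel": [0, 0, 22], "gripper": 0.3}, {"dr": [0, 0, 0], "travel": [0, 0, 25], "gripper": 0.3}, {"dr": [0, 0, 0], "travel": [0, 0, 20], "gripper": 0.3}, {"dr": [0, 0, 0], "travel": [0, 0, 12], "gripper": 0.3}, {"dr": [0, 0, 0], "travel": [0, 0, 7], "gripper": 0.3}, {"dr": [0, 0, 0], "travel": [0, 0, 4], "gripper": 0.3}, {"dr": [0, 0, 0], "travel": [0, 0, 3], "gripper": 0.3}, {"dr": [0, 0, 0], "travel": [0, 0, 0], "gripper": 0.3}, {"dr": [0, 0, 0], "travel": [0, 0, 0], "gripper": 0.3}, {"dr": [0, 0, 0], "travel": [0, 0, 0], "gripper": 0.3}])

```text
time: 21.85
ee_pos: [0.6195, 0.1083, 0.0494]
eef_rot: [-0.327, 3.123, 0.0]
contact_force: [0.2, -0.3, -0.8]
width: 0.0392
grip_force: 8.0
```

play_rows(steps=[{"dr": [0, 0, 0], "travel": [0, 0.5, 1.2], "gripper": 0.3}, {"dr": [0, 0, 0], "travel": [0, 0, 0], "gripper": 0.3}, {"dr": [0, 0, 0], "travel": [0, 0, 0], "gripper": 0.46}, {"dr": [0, 0, 0], "travel": [0, 0, 0], "gripper": 0.5}, {"dr": [0, 0, 0], "travel": [0, 0, 0], "gripper": 0.56}, {"dr": [0, 0, 0], "travel": [0, 0, 0], "gripper": 0.56}, {"dr": [0, 0, 0], "travel": [0, 0, -8], "gripper": 0.56}, {"dr": [0, 0, 0], "travel": [0, 0, -20], "gripper": 0.56}, {"dr": [0, 0, 0], "travel": [0, 0, -30], "gripper": 0.56}, {"dr": [0, 0, 0], "travel": [0, 0, -30], "gripper": 0.7}, {"dr": [0, 0, 0], "travel": [0, 0, -20], "gripper": 0.7}, {"dr": [0, 0, 0], "travel": [0, 0, 0], "gripper": 0.7}, {"dr": [0, 0, 0], "travel": [0, 0, 0], "gripper": 0.7}, {"dr": [0, 0, 0], "travel": [0, 0, 0], "gripper": 0.7}])

```text
time: 23.25
ee_pos: [0.6181, 0.1085, 0.1542]
eef_rot: [0.327, -3.122, 0.0]
contact_force: [-0.1, -0.5, -0.7]
width: 0.0638
grip_force: 0.0
```

```bash
python3 - <<'E'
from h import *
plan(.5035,.3818,.13,162)
import cv2
from station import cams
b=cams.grab_frame('scene')[150:270,310:450];d=cams.grab_frame('side')[160:250,210:340]
cv2.imwrite('pics/c7.png',np.hstack([cv2.resize(b,(400,343)),cv2.resize(d,(400,343))]))
E
```

```text
t=23.2 tcp [0.6181 0.1085 0.1542] yaw 101.9 tilt 0.15 q6 -1.62->? turn z -60.1deg then travel [-224.5  193.4   24.4] w 63.8 F [-0.1 -0.5 -0.7]
```

View pics/c7.png

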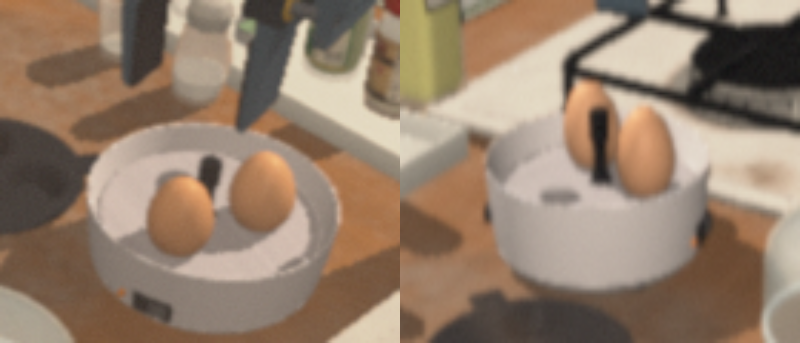

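play_rows(steps=[{"dr": [0, 0, 8.57], "travel": [0, 0, 0], "gripper": 0.7}, {"dr": [0, 0, 8.57], "travel": [0, 0, 0], "gripper": 0.7}, {"dr": [0, 0, 8.57], "travel": [0, 0, 0], "gripper": 0.7}, {"dr": [0, 0, 8.57], "travel": [0, 0, 0], "gripper": 0.7}, {"dr": [0, 0, 8.57], "travel": [0, 0, 0], "gripper": 0.7}, {"dr": [0, 0, 8.57], "travel": [0, 0, 0], "gripper": 0.7}, {"dr": [0, 0, 8.57], "travel": [0, 0, 0], "gripper": 0.7}, {"dr": [0, 0, 8.57], "travel": [0, 0, 0], "gripper": 0.7}, {"dr": [0, 0, 8.57], "travel": [0, 0, 0], "gripper": 0.7}, {"dr": [0, 0, 8.57], "travel": [0, 0, 0], "gripper": 0.7}, {"dr": [0, 0, 8.57], "travel": [0, 0, 0], "gripper": 0.7}, {"dr": [0, 0, 8.57], "travel": [0, 0, 0], "gripper": 0.7}, {"dr": [0, 0, 8.57], "travel": [0, 0, 0], "gripper": 0.7}, {"dr": [0, 0, 8.5], "travel": [0, 0, 0], "gripper": 0.7}, {"dr": [0, 0, 0], "travel": [0, 0, 0], "gripper": 0.7}])

```text
time: 24.85
ee_pos: [0.6186, 0.1086, 0.1545]
eef_rot: [-2.54, -1.847, 0.003]
contact_force: [0.2, 0.2, 0.0]
width: 0.0642
grip_force: 0.0
```

play_rows(steps=[{"dr": [0, 0, 0], "travel": [14, -12, 0], "gripper": 0.7}, {"dr": [0, 0, 0], "travel": [24, -21, 0], "gripper": 0.7}, {"dr": [0, 0, 0], "travel": [24, -21, 0], "gripper": 0.7}, {"dr": [0, 0, 0], "travel": [24, -21, 0], "gripper": 0.7}, {"dr": [0, 0, 0], "travel": [24, -21, 0], "gripper": 0.7}, {"dr": [0, 0, 0], "travel": [24, -21, 0], "gripper": 0.7}, {"dr": [0, 0, 0], "travel": [24, -21, 0], "gripper": 0.7}, {"dr": [0, 0, 0], "travel": [24, -21, 0], "gripper": 0.7}, {"dr": [0, 0, 0], "travel": [24, -20, 0], "gripper": 0.7}, {"dr": [0, 0, 0], "travel": [18.5, -14.4, 12], "gripper": 0.7}, {"dr": [0, 0, 0], "travel": [0, 0, 12], "gripper": 0.7}, {"dr": [0, 0, 0], "travel": [0, 0, 0], "gripper": 0.7}, {"dr": [0, 0, 0], "travel": [0, 0, 0], "gripper": 0.7}, {"dr": [0, 0, 0], "travel": [0, 0, 0], "gripper": 0.7}])

```text
time: 26.25
ee_pos: [0.5049, 0.3812, 0.132]
eef_rot: [2.542, 1.846, 0.001]
contact_force: [-0.7, 0.1, -0.5]
width: 0.0636
grip_force: 0.0
```

```bash
python3 - <<'E'
from h import *
import cv2
plan(.5035,.3818,.028,162)
c=cams.calibration("wrist");im=cams.grab_frame("wrist")
e=proj(c,[[.5035,.3818,.0455]])[0]
cv2.imwrite("pics/w8.png",im)
# egg blob: brown, reddish and smoother than wood -> report centroid near the expected pixel
h=cv2.cvtColor(im,cv2.COLOR_BGR2HSV);u,v=e.astype(int)
print(e,e/.7,[h[v,u].tolist()],[h[v-10,u+d].tolist() for d in (-45,-35,-28,-20,0,20,28,35,45)])
E
```

```text
t=26.2 tcp [0.5049 0.3812 0.132 ] yaw -18.0 tilt 0.04 q6 0.94->? turn z -0.0deg then travel [ 1.00e-01 -1.50e+00  1.04e+02] w 63.6 F [-0.7  0.1 -0.5]
[276.74538574 211.80426296] [395.35055105 302.57751852] [[15, 133, 230]] [[16, 145, 146], [16, 146, 152], [16, 144, 150], [14, 136, 129], [14, 136, 208], [14, 138, 207], [17, 140, 229], [17, 143, 227], [17, 143, 224]]
```

play_rows(squeeze=8, steps=[{"dr": [0, 0, 0], "travel": [0, -1, 25], "gripper": 0.7}, {"dr": [0, 0, 0], "travel": [0, 0, 30], "gripper": 0.7}, {"dr": [0, 0, 0], "travel": [0, 0, 25], "gripper": 0.7}, {"dr": [0, 0, 0], "travel": [0, 0, 15], "gripper": 0.7}, {"dr": [0, 0, 0], "travel": [0, 0, 8], "gripper": 0.7}, {"dr": [0, 0, 0], "travel": [0, 0, 0], "gripper": 0.7}, {"dr": [0, 0, 0], "travel": [0, 0, 0], "gripper": 0.7}, {"dr": [0, 0, 0], "travel": [0, 0, 0], "gripper": 0.5}, {"dr": [0, 0, 0], "travel": [0, 0, 0], "gripper": 0.4}, {"dr": [0, 0, 0], "travel": [0, 0, 0], "gripper": 0.3}, {"dr": [0, 0, 0], "travel": [0, 0, 0], "gripper": 0.3}, {"dr": [0, 0, 0], "travel": [0, 0, 0], "gripper": 0.3}])

```text
time: 27.5
ee_pos: [0.5035, 0.3824, 0.029]
eef_rot: [-2.541, -1.847, -0.001]
contact_force: [0.4, 0.7, 1.8]
width: 0.0392
grip_force: 8.0
```

```bash
python3 -c "
from h import *
plan(.6618,.1486,.15,162.3)"
```

```text
t=27.5 tcp [0.5035 0.3824 0.029 ] yaw -18.0 tilt 0.05 q6 0.94->? turn z -0.3deg then travel [-174.5  221.9 -121. ] w 39.2 F [0.4 0.7 1.8]
```

play_rows(steps=[{"dr": [0, 0, 0], "travel": [0, 0, -6], "gripper": 0.3}, {"dr": [0, 0, 0], "travel": [0, 0, -15], "gripper": 0.3}, {"dr": [0, 0, 0], "travel": [0, 0, -25], "gripper": 0.3}, {"dr": [0, 0, 0], "travel": [0, 0, -30], "gripper": 0.3}, {"dr": [0, 0, 0], "travel": [0, 0, -30], "gripper": 0.3}, {"dr": [0, 0, 0], "travel": [-7, 9, -15], "gripper": 0.3}, {"dr": [0, 0, 0], "travel": [-14, 18, 0], "gripper": 0.3}, {"dr": [0, 0, 0], "travel": [-20, 25, 0], "gripper": 0.3}, {"dr": [0, 0, 0], "travel": [-20, 25, 0], "gripper": 0.3}, {"dr": [0, 0, 0], "travel": [-20, 25, 0], "gripper": 0.3}, {"dr": [0, 0, 0], "travel": [-20, 25, 0], "gripper": 0.3}, {"dr": [0, 0, 0], "travel": [-20, 26, 0], "gripper": 0.3}, {"dr": [0, 0, 0], "travel": [-20, 26, 0], "gripper": 0.3}, {"dr": [0, 0, 0], "travel": [-16, 20, 0], "gripper": 0.3}, {"dr": [0, 0, 0], "travel": [-11, 15, 0], "gripper": 0.3}, {"dr": [0, 0, 0], "travel": [-6.5, 8, 0], "gripper": 0.3}, {"dr": [0, 0, 0], "travel": [0, 0, 0], "gripper": 0.3}, {"dr": [0, 0, 0], "travel": [0, 0, 0], "gripper": 0.3}, {"dr": [0, 0, 0], "travel": [0, 0, 0], "gripper": 0.3}, {"dr": [0, 0, 0], "travel": [0, 0, 0], "gripper": 0.3}])

```text
time: 29.5
ee_pos: [0.6602, 0.1487, 0.1497]
eef_rot: [-2.54, -1.849, -0.0]
contact_force: [1.0, -0.5, -0.7]
width: 0.039
grip_force: 8.0
```

```bash
python3 -c "
from h import *
plan(.6618,.1486,.0485,162.3)"
```

```text
t=29.5 tcp [0.6602 0.1487 0.1497] yaw -17.9 tilt 0.02 q6 0.52->? turn z -0.2deg then travel [  0.3   1.6 101.2] w 39.0 F [ 1.  -0.5 -0.7]
```

play_rows(steps=[{"dr": [0, 0, 0], "travel": [0.3, 1.4, 10], "gripper": 0.3}, {"dr": [0, 0, 0], "travel": [0, 0, 22], "gripper": 0.3}, {"dr": [0, 0, 0], "travel": [0, 0, 25], "gripper": 0.3}, {"dr": [0, 0, 0], "travel": [0, 0, 20], "gripper": 0.3}, {"dr": [0, 0, 0], "travel": [0, 0, 11], "gripper": 0.3}, {"dr": [0, 0, 0], "travel": [0, 0, 6], "gripper": 0.3}, {"dr": [0, 0, 0], "travel": [0, 0, 4], "gripper": 0.3}, {"dr": [0, 0, 0], "travel": [0, 0, 2.5], "gripper": 0.3}, {"dr": [0, 0, 0], "travel": [0, 0, 0], "gripper": 0.3}, {"dr": [0, 0, 0], "travel": [0, 0, 0], "gripper": 0.3}, {"dr": [0, 0, 0], "travel": [0, 0, 0], "gripper": 0.3}])

```text
time: 30.6
ee_pos: [0.6624, 0.1477, 0.0498]
eef_rot: [2.541, 1.847, 0.002]
contact_force: [-1.9, 0.9, 0.3]
width: 0.0391
grip_force: 8.0
```

play_rows(steps=[{"dr": [0, 0, 0], "travel": [0, 0, 1], "gripper": 0.3}, {"dr": [0, 0, 0], "travel": [0, 0, 0], "gripper": 0.3}, {"dr": [0, 0, 0], "travel": [0, 0, 0], "gripper": 0.46}, {"dr": [0, 0, 0], "travel": [0, 0, 0], "gripper": 0.5}, {"dr": [0, 0, 0], "travel": [0, 0, 0], "gripper": 0.56}, {"dr": [0, 0, 0], "travel": [0, 0, 0], "gripper": 0.56}, {"dr": [0, 0, 0], "travel": [0, 0, -8], "gripper": 0.56}, {"dr": [0, 0, 0], "travel": [0, 0, -20], "gripper": 0.56}, {"dr": [0, 0, 0], "travel": [0, 0, -30], "gripper": 0.56}, {"dr": [0, 0, 0], "travel": [0, 0, -40], "gripper": 0.6}, {"dr": [0, 0, 0], "travel": [0, 0, -40], "gripper": 0.6}, {"dr": [0, 0, 0], "travel": [0, 0, -33], "gripper": 0.6}, {"dr": [0, 0, 0], "travel": [0, 0, 0], "gripper": 0.6}, {"dr": [0, 0, 0], "travel": [0, 0, 0], "gripper": 0.6}])

```text
time: 32.0
ee_pos: [0.6623, 0.1476, 0.2202]
eef_rot: [2.54, 1.847, 0.003]
contact_force: [-0.6, 0.8, -0.8]
width: 0.0549
grip_force: 0.0
```

```bash
python3 -c "
from h import *
plan(.447,.114,.22,64)
plan(.447,.114,.22)"
```

```text
t=32.0 tcp [0.6623 0.1476 0.2202] yaw -18.0 tilt 0.12 q6 0.52->? turn z -82.0deg then travel [ 178.8 -124.6   -0.3] w 54.9 F [-0.6  0.8 -0.8]
t=32.0 tcp [0.6623 0.1476 0.2202] yaw -18.0 tilt 0.12 q6 0.52->? turn z 0.0deg then travel [ -98.4 -194.4   -0.3] w 54.9 F [-0.6  0.8 -0.8]
```

play_rows(steps=[{"dr": [0, 0, 0], "travel": [-6, -12, 0], "gripper": 0.6}, {"dr": [0, 0, 0], "travel": [-12, -24, 0], "gripper": 0.6}, {"dr": [0, 0, 0], "travel": [-16, -32, 0], "gripper": 0.6}, {"dr": [0, 0, 0], "travel": [-16, -32, 0], "gripper": 0.6}, {"dr": [0, 0, 0], "travel": [-16, -32, 0], "gripper": 0.6}, {"dr": [0, 0, 0], "travel": [-16, -32, 0], "gripper": 0.6}, {"dr": [0, 0, 0], "travel": [-11, -20, 0], "gripper": 0.6}, {"dr": [0, 0, 0], "travel": [-5.4, -10.4, 0], "gripper": 0.6}, {"dr": [0, 0, 0], "travel": [0, 0, 0], "gripper": 0.6}, {"dr": [0, 0, 0], "travel": [0, 0, 0], "gripper": 0.6}, {"dr": [0, 0, 0], "travel": [0, 0, 0], "gripper": 0.6}])

```text
time: 33.1
ee_pos: [0.4481, 0.1141, 0.2188]
eef_rot: [2.541, 1.847, 0.0]
contact_force: [-0.1, 0.1, -0.2]
width: 0.0549
grip_force: 0.0
```

```bash
python3 w.py w9; python3 - <<'E'
import cv2,numpy as np
from station import cams
w=cv2.imread("pics/w9.png")[:330]
b=cams.grab_frame('scene')[140:260,310:450];d=cams.grab_frame('side')[150:240,210:340]
r=np.vstack([cv2.resize(b,(300,235)),cv2.resize(d,(300,235))])
cv2.imwrite('pics/c9.png',np.hstack([cv2.resize(w[:,140:420],None,fx=470/330,fy=470/330),r]))
E
```

```text
t=33.1 tcp [0.4479 0.1141 0.2187] yaw -18.0 tilt 0.00 q6 0.54->? turn z 0.0deg then travel [168.5 -44.1  18.7] w 54.8 F [ 0.1 -0.4 -0.6]
```

View pics/c9.png

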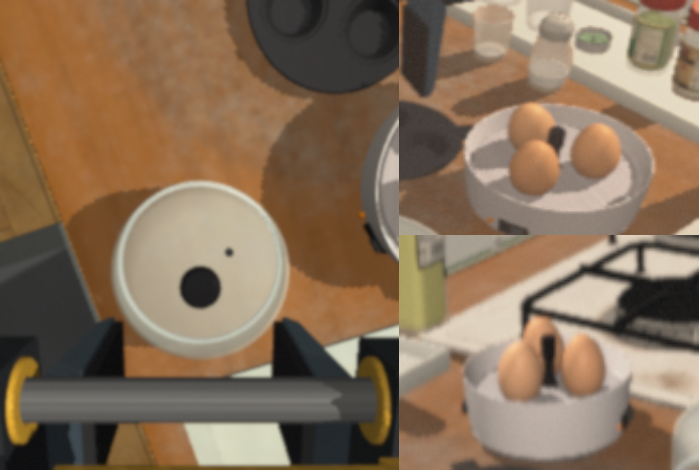

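```bash
python3 - <<'E'
from h import *
k=330/470
c=dict(cams.calibration("wrist"));c["camera_from_world"]=np.load("pics/w9.npy")
p=ray(c,(140+200.5*k,287.5*k),.09);print(p)
print(circ(c,[140+112*k,140+289*k,181*k,358*k],.0,.0655))
plan(p[0],p[1],.078)
E
```

```text
[0.44934055 0.11201331]
(array([0.4476, 0.1049]), array([ 5.7, -5.7,  5.8, -7.4]))
t=33.2 tcp [0.4476 0.1141 0.2187] yaw -18.0 tilt 0.02 q6 0.54->? turn z 0.0deg then travel [ -1.4   2.3 140.7] w 54.7 F [0.5 0.6 0.1]
```

play_rows(squeeze=20, steps=[{"dr": [0, 0, 0], "travel": [-1.4, 2.3, 15], "gripper": 0.6}, {"dr": [0, 0, 0], "travel": [0, 0, 30], "gripper": 0.6}, {"dr": [0, 0, 0], "travel": [0, 0, 35], "gripper": 0.6}, {"dr": [0, 0, 0], "travel": [0, 0, 30], "gripper": 0.6}, {"dr": [0, 0, 0], "travel": [0, 0, 17], "gripper": 0.6}, {"dr": [0, 0, 0], "travel": [0, 0, 9], "gripper": 0.6}, {"dr": [0, 0, 0], "travel": [0, 0, 4], "gripper": 0.6}, {"dr": [0, 0, 0], "travel": [0, 0, 2], "gripper": 0.6}, {"dr": [0, 0, 0], "travel": [0, 0, 0], "gripper": 0.6}, {"dr": [0, 0, 0], "travel": [0, 0, 0], "gripper": 0.6}])

```text
time: 34.25
ee_pos: [0.4493, 0.1121, 0.0778]
eef_rot: [2.54, 1.847, 0.003]
contact_force: [0.7, 0.6, 0.3]
width: 0.0546
grip_force: 0.0
```

play_rows(steps=[{"dr": [0, 0, 0], "travel": [0, 0, 2], "gripper": 0.5}, {"dr": [0, 0, 0], "travel": [0, 0, 0], "gripper": 0.4}, {"dr": [0, 0, 0], "travel": [0, 0, 0], "gripper": 0.3}, {"dr": [0, 0, 0], "travel": [0, 0, 0], "gripper": 0.2}, {"dr": [0, 0, 0], "travel": [0, 0, 0], "gripper": 0.1}, {"dr": [0, 0, 0], "travel": [0, 0, 0], "gripper": 0.1}, {"dr": [0, 0, 0], "travel": [0, 0, 0], "gripper": 0.1}, {"dr": [0, 0, 0], "travel": [0, 0, 0], "gripper": 0.1}])

```text
time: 35.05
ee_pos: [0.4487, 0.1119, 0.0751]
eef_rot: [2.541, 1.847, 0.0]
contact_force: [-0.1, -0.5, 0.3]
width: 0.0266
grip_force: 20.0
```

```bash
python3 -c "
from h import *
plan(.652,.1157,.2)"
```

```text
t=35.0 tcp [0.4487 0.1119 0.0751] yaw -18.0 tilt 0.01 q6 0.53->? turn z 0.0deg then travel [  66.3  192.3 -124.8] w 26.6 F [-0.1 -0.5  0.3]
```

play_rows(steps=[{"dr": [0, 0, 0], "travel": [0, 0, -6], "gripper": 0.1}, {"dr": [0, 0, 0], "travel": [0, 0, -14], "gripper": 0.1}, {"dr": [0, 0, 0], "travel": [0, 0, -25], "gripper": 0.1}, {"dr": [0, 0, 0], "travel": [0, 0, -30], "gripper": 0.1}, {"dr": [0, 0, 0], "travel": [0, 0, -25], "gripper": 0.1}, {"dr": [0, 0, 0], "travel": [0, 0, -16], "gripper": 0.1}, {"dr": [0, 0, 0], "travel": [3, 8, -9], "gripper": 0.1}, {"dr": [0, 0, 0], "travel": [6, 17, 0], "gripper": 0.1}, {"dr": [0, 0, 0], "travel": [8, 24, 0], "gripper": 0.1}, {"dr": [0, 0, 0], "travel": [9, 26, 0], "gripper": 0.1}, {"dr": [0, 0, 0], "travel": [9, 26, 0], "gripper": 0.1}, {"dr": [0, 0, 0], "travel": [9, 26, 0], "gripper": 0.1}, {"dr": [0, 0, 0], "travel": [9, 26, 0], "gripper": 0.1}, {"dr": [0, 0, 0], "travel": [6, 18, 0], "gripper": 0.1}, {"dr": [0, 0, 0], "travel": [4, 12, 0], "gripper": 0.1}, {"dr": [0, 0, 0], "travel": [3.3, 9.6, 0], "gripper": 0.1}, {"dr": [0, 0, 0], "travel": [0, 0, 0], "gripper": 0.1}, {"dr": [0, 0, 0], "travel": [0, 0, 0], "gripper": 0.1}, {"dr": [0, 0, 0], "travel": [0, 0, 0], "gripper": 0.1}, {"dr": [0, 0, 0], "travel": [0, 0, 0], "gripper": 0.1}])

```text
time: 37.05
ee_pos: [0.6517, 0.1156, 0.2004]
eef_rot: [-2.541, -1.848, -0.0]
contact_force: [0.3, -0.2, -0.8]
width: 0.0262
grip_force: 20.0
```

```bash
python3 -c "
from h import *
plan(.6523,.1158,.1195)"
```

```text
t=37.0 tcp [0.6517 0.1156 0.2004] yaw -18.0 tilt 0.01 q6 0.47->? turn z 0.0deg then travel [ 0.4  0.5 80.9] w 26.2 F [ 0.3 -0.2 -0.8]
```

play_rows(steps=[{"dr": [0, 0, 0], "travel": [0.4, 0.5, 10], "gripper": 0.1}, {"dr": [0, 0, 0], "travel": [0, 0, 15], "gripper": 0.1}, {"dr": [0, 0, 0], "travel": [0, 0, 15], "gripper": 0.1}, {"dr": [0, 0, 0], "travel": [0, 0, 12], "gripper": 0.1}, {"dr": [0, 0, 0], "travel": [0, 0, 10], "gripper": 0.1}, {"dr": [0, 0, 0], "travel": [0, 0, 7], "gripper": 0.1}, {"dr": [0, 0, 0], "travel": [0, 0, 5], "gripper": 0.1}, {"dr": [0, 0, 0], "travel": [0, 0, 3], "gripper": 0.1}, {"dr": [0, 0, 0], "travel": [0, 0, 2], "gripper": 0.1}, {"dr": [0, 0, 0], "travel": [0, 0, 0], "gripper": 0.1}, {"dr": [0, 0, 0], "travel": [0, 0, 0], "gripper": 0.1}])

```text
time: 38.15
ee_pos: [0.6531, 0.1158, 0.1215]
eef_rot: [2.541, 1.847, 0.001]
contact_force: [0.3, -0.4, -0.9]
width: 0.0264
grip_force: 20.0
```

play_rows(steps=[{"dr": [0, 0, 0], "travel": [0, 0, 1], "gripper": 0.1}, {"dr": [0, 0, 0], "travel": [0, 0, 0.8], "gripper": 0.1}, {"dr": [0, 0, 0], "travel": [0, 0, 0], "gripper": 0.1}, {"dr": [0, 0, 0], "travel": [0, 0, 0], "gripper": 0.1}])

```text
time: 38.55
ee_pos: [0.6531, 0.1157, 0.1195]
eef_rot: [2.541, 1.847, 0.001]
contact_force: [0.6, -0.4, 0.3]
width: 0.0262
grip_force: 20.0
```

Force is now carried by the seat; release, lift clear and look.

play_rows(steps=[{"dr": [0, 0, 0], "travel": [0, 0, 0.3], "gripper": 0.1}, {"dr": [0, 0, 0], "travel": [0, 0, 0], "gripper": 0.4}, {"dr": [0, 0, 0], "travel": [0, 0, 0], "gripper": 0.5}, {"dr": [0, 0, 0], "travel": [0, 0, 0], "gripper": 0.5}, {"dr": [0, 0, 0], "travel": [0, 0, 0], "gripper": 0.5}, {"dr": [0, 0, 0], "travel": [0, 0, -5], "gripper": 0.5}, {"dr": [0, 0, 0], "travel": [0, 0, -15], "gripper": 0.5}, {"dr": [0, 0, 0], "travel": [0, 0, -30], "gripper": 0.5}, {"dr": [0, 0, 0], "travel": [0, 0, -30], "gripper": 0.5}, {"dr": [0, 0, 0], "travel": [0, 0, -20], "gripper": 0.5}, {"dr": [0, 0, 0], "travel": [0, 0, 0], "gripper": 0.5}, {"dr": [0, 0, 0], "travel": [0, 0, 0], "gripper": 0.5}])

```text
time: 39.75
ee_pos: [0.6527, 0.1158, 0.2187]
eef_rot: [-2.541, -1.847, -0.0]
contact_force: [-0.3, 0.7, -0.1]
width: 0.0455
grip_force: 0.0
```

```bash
python3 - <<'E'
import cv2,numpy as np
from h import *
b=cams.grab_frame('scene')[110:260,310:450];d=cams.grab_frame('side')[120:240,210:340]
cv2.imwrite('pics/c10.png',np.hstack([cv2.resize(b,(400,429)),cv2.resize(d,(400,429))]))
for n in("scene","side"):
    print(n,proj(cal(n),[[.6525,.1157,.125],[.6525,.1157,.134]]))
E
```

```text
scene [[386.65933367 187.31421299]
 [387.31603068 182.96599382]]
side [[273.16223561 170.00219655]
 [273.03266977 165.85189621]]
```

View pics/c10.png

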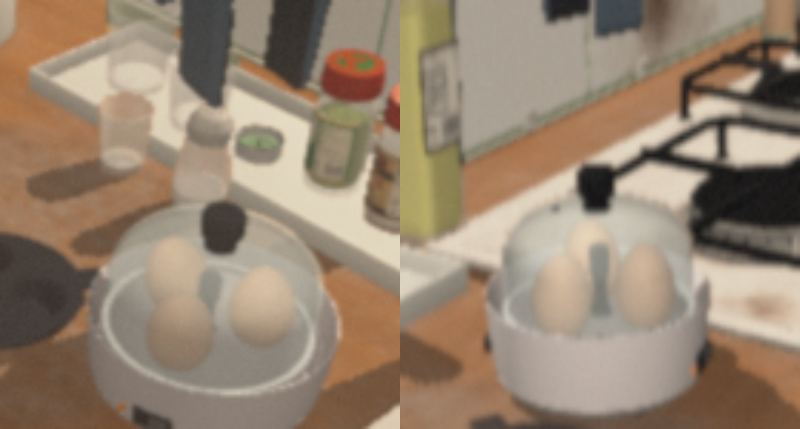

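The lid sits level inside the lip, with three upright eggs beneath it and the fingers clear.

```bash
python3 -c "
from station import ctrl
print(ctrl.close_job())"
```

```text
the job is handed in; nothing more can be done
None
```

The egg cooker is loaded and handed in at about 40 s: the tray is seated, three eggs stand upright in its holes, the lid is down, and I left the poaching pan alone; the final camera check looked right, but the hand-in returned no verdict.

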